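# Close and latch the clamp ring on a flange joint

## Robot

A 6-joint arm with a two-finger parallel gripper is mounted at the origin on a cart in front of the work surface, level with it; the furniture and walls round the work are solid. World frame = base frame: x ahead of the robot, y to its left, z up, the work surface at z = 0. Lengths are in m, angles in rad, forces in N, time in s.
With the tool pointing down it reaches from about 0.3 to 0.875 m from the base axis. Payload 6.4 kg.
Tool frame: the origin (TCP) lies between the finger pads; the fingertips stand 8 mm ahead of it and the grasp point (between the pads) lies 11 mm behind it; z points along the fingers, y is the direction in which the jaws open and shut (so a half turn about z gives the same grasp; the last joint's range is limited). The gripper opens to 85 mm and grips with 20 to 120 N. Pads are 22 mm wide; open, the fingers measure 114 mm over their backs; the gripper's body (76 mm by 85 mm) begins 54 mm behind the grasp point. The pads swing forward as they close: fully open they stand 13 mm farther back than shut.
Start: joints at [1.07, 0.181, 1.607, -0, 1.354, -0.206], TCP at [0.167, 0.55, 0.212] pointing down, gripper open.
Joint ranges: [-2.99, 2.99], [-0.89, 2.07], [0.3, 2.58], [-1.14, 4.28], [0, 2.63], [-3.12, 3.12]. Speed limits (rad/s): [2.57, 2.57, 3.01, 3.14, 3.14, 3.14].

## Interface

Orientations are given as a unit quaternion [w, x, y, z].
In Python, from bench import monitor, viewer, workorder, spotter gives the robot as it stands. The module is installed in compiled form; this text tells all that it offers.
- The arm moves only by the tool move_arm, never from a script. Its argument "motion" is a list of rows, each a list of 3 entries, a list of its own where there are three numbers: the shift along the tool's x, y, z in units of 60 mm (1.0 is 60 mm), then the turn, a rotation vector about the tool's x, y, z in units of 8 degrees (1.0 is 8 degrees), then the opening in per cent of the stroke, from 0 (shut) to 100 (fully open). In form: [[[dx, dy, dz], [rx, ry, rz], grip], ...]. A call has 1 to 10 rows; each row is the pose to reach, as a shift and turn from the pose commanded when the call began, along the tool's axes at that moment; what a row does not reach only later rows make up. A row lasts 1/8 s, in which the tool goes at most 62.5 mm and 10.7 degrees, less where a joint would pass 70% of its speed; a pose out of reach is approached as far as the arm can. A call with a gripper value outside its range is refused whole. The fingers move at their own pace and stop on an object; the grip force is fixed at half the most. Time passes only in rows, so rows that repeat a pose let the fingers close. It gives the time, the measured TCP pose, the force and the opening at its end, in the units of the state.
- monitor.get_obs(): the state, without advancing time (a new reading comes with each control period).
- viewer.camera(name): name is "side" or "top" or "wrist"; returns the picture (480x640x3 uint8, blue, green, red); there is no depth.
- viewer.calibration(name): a dict with "fovy" (degrees; the focal length in pixels is half the picture's height over the tangent of half this angle, whatever the lens; pixels are square), "cx", "cy" (the principal point, pixels), "distortion" ([k1, k2, p1, p2, k3] as OpenCV has them; the pictures are not rectified), "extrinsics" (4x4, takes a point from camera to world coordinates). Camera axes: x right, y down, z forward; pixel columns grow to the right and rows downward; lengths in m; the calibration is good to about 2 mm. A picture is of the moment at which its call begins: read the wrist's pose just before it. calibration takes no time and is no camera call; for the wrist camera it gives the pose at the moment of the call.
- workorder.hand_in(): hands the job in, once; it reports no verdict.
Trained networks look in the newest picture that a camera, given by its name, has taken for a name from the list of things; names that differ only in an ending like _2 or _b are one class to them, and where a whole thing is asked for, a point or a joint stands for the part that bears it (a point fixed in the world has none). Each returns a list of dicts, best first, with "score" (0 to 1); they miss things now and then, are a little off and sometimes report something else, mostly with a low value. They report only what shows in the picture. A call takes as long as a camera call. They do not tell look-alikes from the thing itself.
- spotter.search_frame(camera, name): "centre" ([column, row] as shares, 0 to 1, of the picture: columns of its width, rows of its height, amid what is visible of it).
- spotter.outline_of(camera, name): "region" (480x640 bool, what is visible of it) and "centre" ([column, row] as shares, 0 to 1, of the picture: columns of its width, rows of its height, amid what is visible of it).
The state is a dict: "time_s": time; "q": joint angles; "dq": joint speeds; "joint_efforts": joint torques, N m; "eef_pos": TCP position; "eef_rot": TCP orientation; "wrist_force": force on the tool from outside, world axes, zero at the start; "torque": the same for the moment, N m; "opening": opening from 0.0 (shut) to 1.0 (fully open).
Only numpy, scipy, OpenCV 4.12 (cv2) and the standard library are available. Lean on these libraries where they do the work, as an engineer would, in place of code of your own. Each camera call takes 0.05 s, during which the arm holds its last target. There are 200 camera calls.

## Task

Swing the open half of the hinged clamp ring gently shut around the two flanges, so that it slides the loose brass cap in line with the pipe below and stops against it. Then swing the blue hook lever over the ring's catch pin and draw it tight: stop when its knob pushes back with about 12 N, and let go. Never push either grip with more than 15 N; the catch is adjusted differently each time, so only the force tells when it is tight. Leave the things standing round about alone.

Things in the scene. Friction and masses are not known exactly. Their poses are not given: they have to be found in the camera images.
- stand: The fixed test stand: grey base plate 150 x 200 x 12 mm with a steel pipe standing on it, whose flange (60 mm across) is 76 mm up, and with the fixed half of the aluminium clamp ring (80 mm outside diameter, 64 to 88.5 mm up) on the far side. Origin on the bench, on the pipe's axis. Its x axis points away from the robot to the fixed half, its y axis to the ring's hinge, z up; it is placed and turned (up to 0.4 rad) differently each time.
- flange_centre (a point): Centre of the top face of the pipe's flange, 76 mm above the bench: the seat of the cap.
- flange_cap: Loose brass blanking cap, about 0.4 kg: flange 60 mm across and 8 mm thick with a boss 28 mm across, 32 mm high in all. Origin at the centre of its underside. It lies flat on the pipe's flange, 4 to 7 mm out of line towards the swinging half; the closing ring slides it into line.
- clamp_half: The swinging half of the aluminium clamp ring on the robot's side, with a black upright grip and, at its free end, an upright steel catch pin (10 mm thick, top 102 mm up) on a threaded adjuster. Origin on its hinge axis at bench level; when shut its axes are parallel to the stand's.
- clamp_hinge (a joint): Angle of the swinging half about the upright hinge, rad: 0 where it has just seated on the lined-up cap, growing as it opens (counter-clockwise swing shuts it, seen from above); starts 0.7 to 1.1. It moves freely with about 1 N at the grip and stays where it is left. Tightening presses it to a stop 0.010 below 0.
- ring_hinge (a point): Point on the hinge axis of the swinging half, 80 mm above the bench.
- ring_grip (a point): Centre of the black upright grip of the swinging half: a round post 15 mm thick, standing free from 90 to 130 mm above the bench; this point is 110 mm up and 94 mm from the hinge axis. When shut it lies 60 mm towards the robot and 22 mm off the pipe's axis on the latch's side (stand frame x -0.060, y -0.022).
- latch_lever: The blue flat hook lever (90 to 98 mm above the bench) on an upright pivot on the fixed half. Its curved hook passes round the far side of the catch pin, seen from the pivot, and its inner face winds inwards from 48 to 32 mm from the pivot, so turning it draws the pin and the ring in. Origin on its pivot axis at bench level.
- latch_turn (a joint): Angle of the hook lever, rad: 0 fully open, growing clockwise seen from above, stop at 2.4; starts 0.1 to 0.4. Turning it free takes about 3 N at the knob. The hook's tip reaches the pin from about 0.75; it begins to pull somewhere between 1.1 and 1.95, according to the adjuster, and then the push needed at the knob rises, not quite smoothly, by about 0.5 to 1 N per mm of knob travel; let go, it springs back a little and holds.
- latch_pivot (a point): Point on the lever's pivot axis, 94 mm above the bench (stand frame x 0.022, y -0.075).
- latch_knob (a point): Centre of the black upright knob at the end of the hook lever: a round post 15 mm thick, standing free from 102 to 142 mm above the bench; this point is 122 mm up and 85 mm from the pivot axis. At 0 rad it lies at -30 degrees from the stand's x axis, seen from the pivot, and goes clockwise towards the robot.
- oil_bottle: Bystander: oil bottle with a red needle spout, 48 x 46 x 145 mm. Origin at the centre of its underside.
- spanner_13: Bystander: steel combination spanner, 161 mm long, lying flat. Origin at the centre of its underside.
- grease_tin: Bystander: green tin with a pale lid, 62 mm across, 42 mm high. Origin at the centre of its underside.
- silencer_spare: Bystander: small white ribbed plastic cylinder, 53 x 21 mm, lying. Origin at the centre of its underside.
Things that resemble listed ones, but are neither listed nor needed, are in the scene too. What is shaped like the flange_cap but purple or turquoise is not meant.

How it is judged:
On the way, in this order (a step that is already met when the one before it is completed fails the run):
1. the ring is shut on the two flanges with the cap in line, the latch still open (value of joint clamp_hinge below 0.02 rad and horizontal distance between flange_cap and flange_centre below 0.0015 m and value of joint latch_turn below 1 rad), for 0.2 s.
2. the hook lever has drawn the ring tight (contact force between latch_lever and clamp_half above 20 N), for 0.2 s.
At the end, for the whole second after the job is handed in: The ring half is shut (below 0.01 rad), the cap lies flat (0.04 rad) within 1.5 mm of the pipe's axis, the hook lever is over the pin (above 1.1 rad) and pulls on it with more than 20 N by itself (some 8 N at the knob while tightening) (value of joint clamp_hinge below 0.01 rad and horizontal distance between flange_cap and flange_centre below 0.0015 m and angle between flange_cap's own z axis and vertical below 0.04 rad and value of joint latch_turn above 1.1 rad and contact force between latch_lever and clamp_half above 20 N); the robot touches nothing.
It fails at once if the hook is overtightened: it pulls on the catch pin with more than 80 N (about 18 N or more at the knob) (contact force between latch_lever and clamp_half above 80 N).
It fails at once if the ring is forced on the cap with more than 60 N before it is latched (more than about 30 N at the grip) (contact force between clamp_half and flange_cap above 60 N and value of joint latch_turn below 1 rad).
It fails at once if a bystander is moved by more than 20 mm (distance of any of oil_bottle, spanner_13, grease_tin, silencer_spare from where it was at the start of the episode above 0.02 m).
It also fails if it takes over 58 s, if anything falls off the work surface, if the arm or the gripper's body presses on something with over 40 N, if the wrist force passes 120 N, or if a joint passes its speed limit or range.

## Working session

There is one attempt and no reset: what is moved stays moved. The work goes in short steps, Python scripts to look and compute and a tool call to move; the robot and the scene stay as the last step left them, time stands still between calls to the robot, and variables do not carry over. Pictures are saved under pics/ and viewed, about 8 in all and at most 12, crops included, and the job is handed in when it is done.

Besides the shell and the picture viewer there is one more tool, called after "Emit:" as name(argument=value, ...), one argument or row to a line, values as JSON. move_arm: Moves the arm, as the interface text tells. Its arguments: {"type":"object","properties":{"motion":{"type":"array","items":{"type":"array"}}},"required":["motion"]}

```bash
mkdir -p pics
cat > h.py <<'E'
import numpy as np, cv2
from scipy.spatial.transform import Rotation as R
from bench import monitor, viewer, workorder, spotter
def K(c):
    k=viewer.calibration(c); f=240/np.tan(np.radians(k['fovy'])/2)
    return np.array([[f,0,k['cx']],[0,f,k['cy']],[0,0,1]]),np.array(k['distortion'],float),np.array(k['extrinsics'])
def px2w(c,uv,z):
    M,d,E=K(c); p=cv2.undistortPoints(np.array([[uv]],float),M,d)[0,0]
    r=E[:3,:3]@np.array([p[0],p[1],1]); o=E[:3,3]; return o+r*(z-o[2])/r[2]
def w2px(c,P):
    M,d,E=K(c); T=np.linalg.inv(E)
    return cv2.projectPoints(np.atleast_2d(np.array(P,float)),cv2.Rodrigues(T[:3,:3])[0],T[:3,3],M,d)[0][:,0]
E
python3 - <<'E'
from h import *
o=monitor.get_obs(); print(o)
for c in ['top','side']:
    im=viewer.camera(c); cv2.imwrite(f'pics/{c}0.png',im)
    print(c,np.round(K(c)[2],2).tolist())
    for n in ['ring_grip','latch_knob','ring_hinge','latch_pivot','flange_cap','flange_centre']:
        print(n,[(round(r['score'],2),np.round(np.array(r['centre'])*[640,480]).tolist()) for r in spotter.search_frame(c,n)][:3])
E
```

```text
{'time_s': 0.0, 'q': array([ 1.06966912e+00,  1.81548764e-01,  1.60798986e+00,  3.97284915e-05,
        1.35382079e+00, -2.06319641e-01]), 'dq': array([ 0.0001231 ,  0.00037506,  0.0003381 ,  0.00057169, -0.00146511,
        0.00057947]), 'joint_efforts': array([ 1.16749445e-03, -4.44893861e+01, -3.51326108e+01, -1.39424951e-04,
        9.08457820e-03,  3.39710340e-06]), 'eef_pos': array([0.16676529, 0.54967794, 0.21088862]), 'eef_rot': array([-3.24191628e-04,  1.46874757e-01,  9.89154702e-01, -8.21973757e-04]), 'wrist_force': array([ 0.58919458,  0.05279526, -0.48289555]), 'torque': array([ 0.0264003 ,  0.02165872, -0.03191654]), 'opening': 0.9997226559534543}
top [[0.01, -0.98, 0.22, 0.19], [-1.0, -0.01, -0.0, -0.04], [0.0, -0.22, -0.98, 1.56], [0.0, 0.0, 0.0, 1.0]]
ring_grip [(0.58, [325.0, 268.0])]
latch_knob [(0.69, [379.0, 234.0])]
ring_hinge [(0.57, [351.0, 245.0])]
latch_pivot [(0.71, [345.0, 248.0])]
flange_cap [(0.88, [340.0, 243.0]), (0.74, [287.0, 261.0]), (0.73, [313.0, 295.0])]
flange_centre [(0.85, [345.0, 247.0])]
side [[-0.97, -0.12, 0.19, 0.26], [-0.23, 0.57, -0.79, 0.95], [-0.02, -0.81, -0.59, 0.83], [0.0, 0.0, 0.0, 1.0]]
ring_grip []
latch_knob [(0.93, [313.0, 193.0])]
ring_hinge [(0.69, [318.0, 198.0]), (0.61, [320.0, 251.0])]
latch_pivot [(0.75, [319.0, 250.0])]
flange_cap [(0.87, [321.0, 226.0]), (0.87, [380.0, 290.0]), (0.63, [395.0, 260.0])]
flange_centre [(0.95, [320.0, 248.0])]
```

Run:
```python
import cv2
a=cv2.imread('pics/top0.png')[170:330,230:440]; cv2.imwrite('pics/topc.png',cv2.resize(a,(787,600),interpolation=cv2.INTER_CUBIC))
a=cv2.imread('pics/side0.png')[130:370,180:500]; cv2.imwrite('pics/sidec.png',cv2.resize(a,(800,600),interpolation=cv2.INTER_CUBIC))
```

```text
(no output)
```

View pics/topc.png

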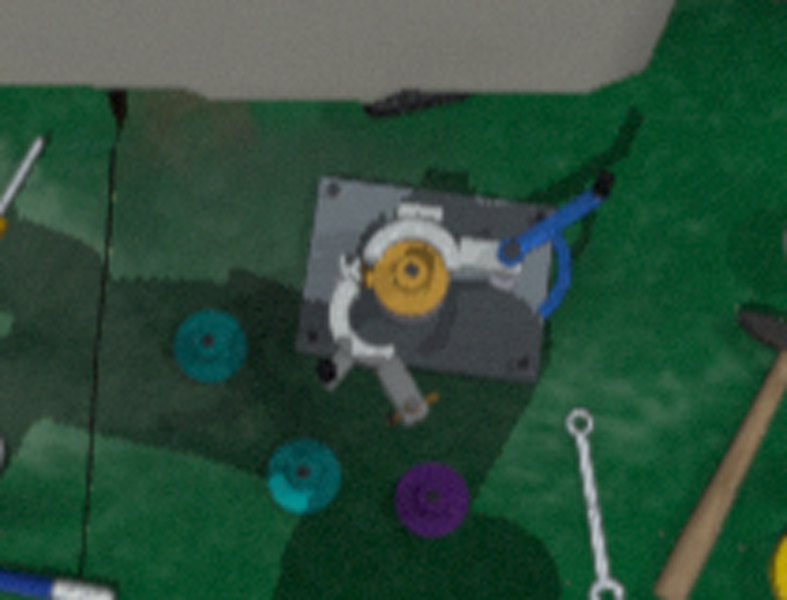

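View pics/sidec.png

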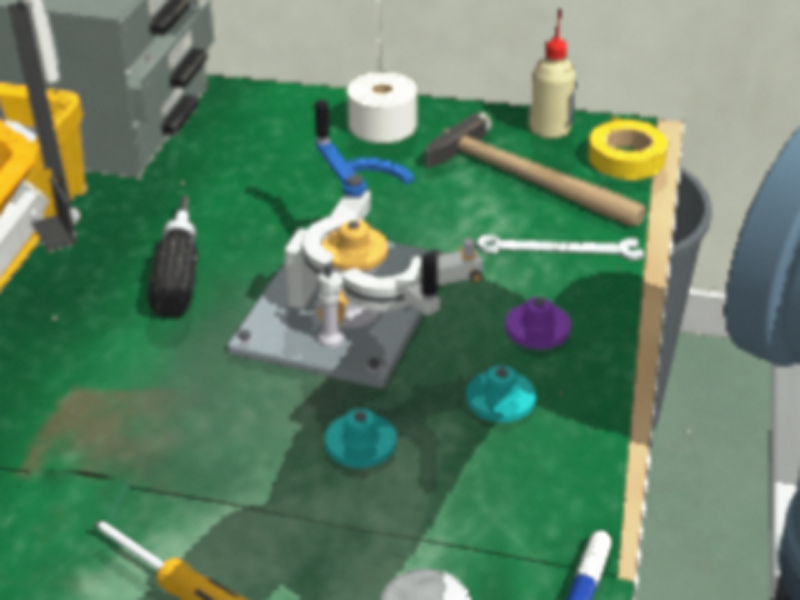

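```bash
cat > fit.py <<'E'
from h import *
from scipy.optimize import least_squares
t=lambda u,v:(u/3.748+230,v/3.75+170); s=lambda u,v:(u/2.5+180,v/2.5+130)
def pts(p):
    x,y,a,h,l=p; r=lambda a:np.array([[np.cos(a),-np.sin(a)],[np.sin(a),np.cos(a)]])
    W=lambda q,z:np.append(np.array([x,y])+r(a)@np.array(q),z)
    H=np.array([0,.0504]); g=H+r(-h)@(np.array([-.06,-.022])-H)  # sign: ccw shuts
    P=np.array([.022,-.075]); th=-np.pi/6-l; k=P+.085*np.array([np.cos(th),np.sin(th)])
    return dict(grip=W(g,.11),gript=W(g,.13),knob=W(k,.122),knobt=W(k,.142),piv=W(P,.1),hinge=W(H,.09),c=W([0,0],0.0),ax=x,W=W)
if __name__=='__main__':
    M=[('top','gript',t(326,372)),('top','knobt',t(604,181)),('top','piv',t(511,250)),('top','hinge',t(350,270)),('side','grip',s(430,272)),('side','knob',s(322,121)),('side','piv',s(353,184))]
    Ks={c:K(c) for c in('top','side')}
    def proj(c,P):
        m,d,E=Ks[c];T=np.linalg.inv(E);return cv2.projectPoints(P[None],cv2.Rodrigues(T[:3,:3])[0],T[:3,3],m,d)[0][0,0]
    f=lambda p:np.concatenate([proj(c,pts(p)[n])-uv for c,n,uv in M])
    c0=px2w('top',t(412,285),.1)
    r=least_squares(f,[c0[0],c0[1],0,.9,.25],loss='soft_l1');print(r.x.round(4).tolist(),r.cost);print(f(r.x).reshape(-1,2).round(1).tolist())
    for k,v in pts(r.x).items():
        if k not in('W','ax'):print(k,v.round(4))
    p0=r.x.copy();p0[3]=0;print('shut grip',pts(p0)['grip'])
    for l in (1.1,1.5,1.95,2.4):
        p0[4]=l;print(l,pts(p0)['knob'].round(4))
E
python3 fit.py
cat > /dev/null; python3 -c "
import cv2
import numpy as np
cv2.imwrite('pics/both.png',np.vstack([cv2.resize(cv2.imread('pics/top0.png')[:, :],(400,300)),cv2.resize(cv2.imread('pics/side0.png'),(400,300))]))"
```

```text
[0.529, -0.0789, -0.0962, 0.9401, 0.3558] 4.604066332692297
[[-0.3, -0.2], [0.1, -0.8], [-0.6, 0.1], [-1.0, -1.7], [1.4, 0.1], [0.2, -1.6], [0.4, -1.7]]
grip [ 0.441  -0.0139  0.11  ]
gript [ 0.441  -0.0139  0.13  ]
knob [ 0.5914 -0.226   0.122 ]
knobt [ 0.5914 -0.226   0.142 ]
piv [ 0.5437 -0.1556  0.1   ]
hinge [ 0.5339 -0.0287  0.09  ]
c [ 0.529  -0.0789  0.    ]
shut grip [ 0.46719433 -0.09498724  0.11      ]
1.1 [ 0.5311 -0.2397  0.122 ]
1.5 [ 0.4994 -0.2281  0.122 ]
1.95 [ 0.4722 -0.2016  0.122 ]
2.4 [ 0.4594 -0.1659  0.122 ]
```

View pics/both.png

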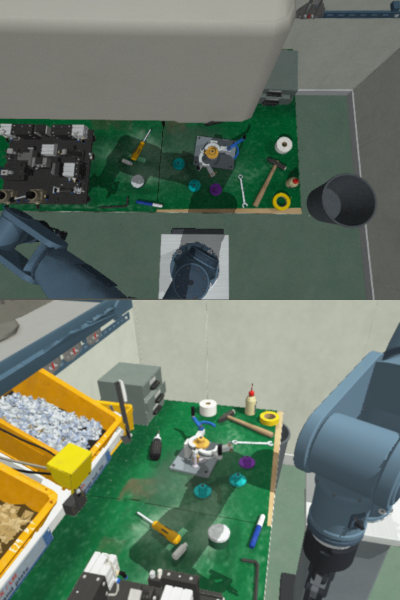

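Run:
```python
from h import *
for z in (.3,.4,.5,.6,.7,.8,.9,1.):
    for uv in [(20,195),(250,195),(400,193)]:
        P=px2w('top',uv,z); print(z,P.round(2),w2px('side',P).round().tolist())
a=cv2.imread('pics/side0.png')[0:240,0:320]; cv2.imwrite('pics/sidetl.png',cv2.resize(a,(800,600)))
```

```text
0.3 [0.59 0.74 0.3 ] [[35.0, 532.0]]
0.3 [0.6  0.16 0.3 ] [[244.0, 197.0]]
0.3 [ 0.61 -0.23  0.3 ] [[297.0, 107.0]]
0.4 [0.56 0.68 0.4 ] [[78.0, 412.0]]
0.4 [0.57 0.14 0.4 ] [[260.0, 142.0]]
0.4 [ 0.58 -0.21  0.4 ] [[308.0, 66.0]]
0.5 [0.53 0.62 0.5 ] [[121.0, 286.0]]
0.5 [0.54 0.13 0.5 ] [[277.0, 80.0]]
0.5 [ 0.55 -0.2   0.5 ] [[321.0, 20.0]]
0.6 [0.5  0.55 0.6 ] [[166.0, 154.0]]
0.6 [0.5  0.11 0.6 ] [[297.0, 11.0]]
0.6 [ 0.51 -0.18  0.6 ] [[335.0, -34.0]]
0.7 [0.47 0.49 0.7 ] [[213.0, 12.0]]
0.7 [0.47 0.1  0.7 ] [[320.0, -70.0]]
0.7 [ 0.48 -0.17  0.7 ] [[352.0, -96.0]]
0.8 [0.43 0.43 0.8 ] [[263.0, -144.0]]
0.8 [0.44 0.08 0.8 ] [[346.0, -164.0]]
0.8 [ 0.45 -0.15  0.8 ] [[372.0, -170.0]]
0.9 [0.4  0.37 0.9 ] [[319.0, -319.0]]
0.9 [0.41 0.06 0.9 ] [[378.0, -275.0]]
0.9 [ 0.41 -0.14  0.9 ] [[396.0, -260.0]]
1.0 [0.37 0.31 1.  ] [[381.0, -521.0]]
1.0 [0.37 0.05 1.  ] [[415.0, -412.0]]
1.0 [ 0.38 -0.12  1.  ] [[426.0, -372.0]]
```

View pics/sidetl.png

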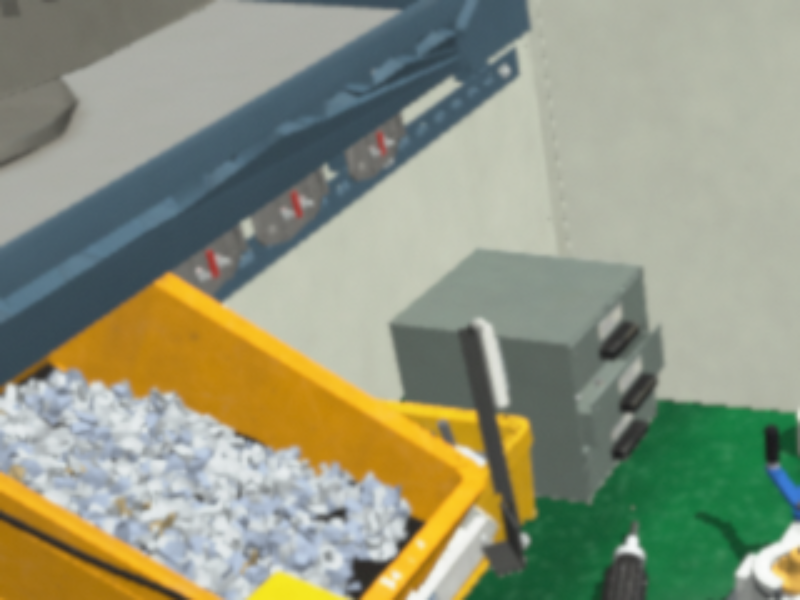

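```bash
cat > mv.py <<'E'
from h import *
def rel(pos,yawdeg,o=None):
    o=o or monitor.get_obs(); q=o['eef_rot']; R0=R.from_quat([q[1],q[2],q[3],q[0]])
    a=np.radians(yawdeg); y=np.array([np.cos(a),np.sin(a),0]); z=np.array([0,0,-1.]); x=np.cross(y,z)
    Rt=R.from_matrix(np.c_[x,y,z])
    return (R0.inv().apply(np.array(pos)-o['eef_pos'])/.06).round(3).tolist(),(np.degrees((R0.inv()*Rt).as_rotvec())/8).round(2).tolist()
E
python3 -c "
from mv import *
print(rel([.441,-.014,.23],81))"
```

```text
([-7.101, -7.671, -0.303], [0.0, 0.0, -0.99])
```

Emit:
move_arm(
  motion=[
    [[-0.8, -0.85, -0.3], [0, 0, 0], 40],
    [[-1.6, -1.7, -0.3], [0, 0, 0], 40],
    [[-2.4, -2.55, -0.3], [0, 0, -0.5], 40],
    [[-3.2, -3.4, -0.3], [0, 0, -0.99], 40],
    [[-4.0, -4.25, -0.3], [0, 0, -0.99], 40],
    [[-4.8, -5.15, -0.3], [0, 0, -0.99], 40],
    [[-5.5, -5.95, -0.3], [0, 0, -0.99], 40],
    [[-6.3, -6.8, -0.3], [0, 0, -0.99], 40],
    [[-7.1, -7.67, -0.3], [0, 0, -0.99], 40],
    [[-7.1, -7.67, -0.3], [0, 0, -0.99], 40],
  ],
)

```text
time_s: 1.95
eef_pos: [0.4399, -0.0123, 0.2303]
eef_rot: [0.001, 0.078, 0.997, -0.0]
wrist_force: [1.6, 1.1, 0.3]
opening: 0.405
```

Run:
```python
from mv import *
o=monitor.get_obs(); print(o['time_s'],o['eef_pos'],o['wrist_force'],o['opening'],o['q'].round(2))
im=viewer.camera('wrist'); cv2.imwrite('pics/w1.png',im)
print(K('wrist')[2].round(3).tolist())
import fit
d=fit.pts([0.529,-0.0789,-0.0962,0.9401,0.3558])
for k in('gript','knobt','piv','hinge'):
    print(k,w2px('wrist',d[k]).round())
```

```text
1.95 [ 0.43990763 -0.01234083  0.23028651] [1.58124671 1.0628387  0.29415755] 0.4050867173194892 [-0.3  -0.15  1.91  0.    1.39 -1.71]
[[0.16, 0.941, 0.299, 0.366], [0.987, -0.151, -0.053, -0.007], [-0.004, 0.304, -0.953, 0.391], [0.0, 0.0, 0.0, 1.0]]
gript [[323. 237.]]
knobt [[124. 428.]]
piv [[196. 350.]]
hinge [[322. 318.]]
```

View pics/w1.png

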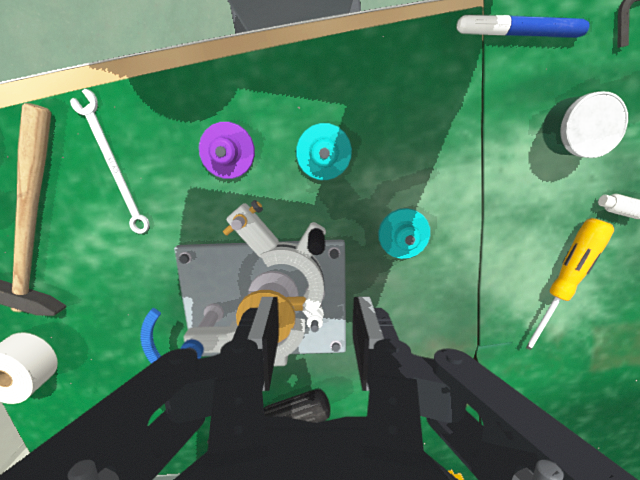

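Run:
```python
from mv import *
print(px2w('wrist',(317,234),.13),px2w('wrist',(193,349),.1),px2w('wrist',(313,318),.09))
print(rel([.443,-.011,.111],81))
```

```text
[ 0.43756054 -0.01789894  0.13      ] [ 0.54252458 -0.1589414   0.1       ] [ 0.5323693  -0.03710483  0.09      ]
([0.024, 0.141, 1.991], [-0.03, 0.03, -0.03])
```

Run:
```python
from mv import *
print(rel([.439,-.016,.111],81))
```

```text
([0.077, 0.048, 1.991], [-0.03, 0.03, -0.03])
```

Run:
```python
from mv import *
o=monitor.get_obs(); print(o['time_s'],o['eef_pos'],o['wrist_force'],o['dq'].round(3))
import fit
print(px2w('wrist',(317,234),.13),px2w('wrist',(193,349),.1),px2w('wrist',(313,318),.09))
```

```text
2.0 [ 0.44269556 -0.01896337  0.23048547] [ 0.50273535 -6.9915662  -0.01131516] [ 0.101 -0.049  0.05   0.026  0.036  0.171]
[ 0.43756054 -0.01789894  0.13      ] [ 0.54252458 -0.1589414   0.1       ] [ 0.5323693  -0.03710483  0.09      ]
```

Emit:
move_arm(
  motion=[
    [[0, 0, 0.5], [0, 0, 0], 40],
    [[0, 0, 0.8], [0, 0, 0], 40],
    [[0, 0, 0.8], [0, 0, 0], 40],
    [[0, 0, 0.8], [0, 0, 0], 40],
    [[0, 0, 0.8], [0, 0, 0], 40],
  ],
)

```text
time_s: 2.62
eef_pos: [0.4399, -0.0102, 0.1829]
eef_rot: [0.001, 0.078, 0.997, -0.0]
wrist_force: [-0.5, 0.4, 0.4]
opening: 0.404
```

Run:
```python
from mv import *
im=viewer.camera('wrist'); o=monitor.get_obs(); print(o['time_s'],o['eef_pos'],o['wrist_force'],o['dq'].round(3))
cv2.imwrite('pics/w2.png',im); a=im[180:480,120:520]; cv2.imwrite('pics/w2c.png',cv2.resize(a,(800,600)))
import fit
d=fit.pts([0.529,-0.0789,-0.0962,0.9401,0.3558])
for k in('gript','knobt','piv','hinge'):
    print(k,w2px('wrist',d[k]).round())
```

```text
2.675 [ 0.43979743 -0.01021715  0.18277995] [ 0.34795187  0.18503381 -0.15600617] [-0.002  0.002  0.004  0.001 -0.001 -0.001]
gript [[311. 264.]]
knobt [[ 83. 478.]]
piv [[168. 386.]]
hinge [[312. 351.]]
```

View pics/w2c.png

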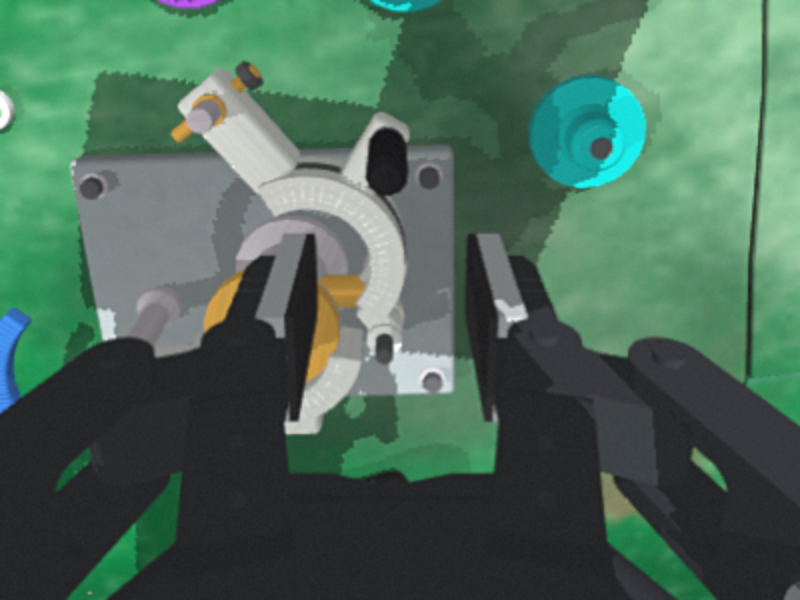

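Run:
```python
from mv import *
print(px2w('wrist',(313.5,268.5),.13),px2w('wrist',(312,347),.095))
print(rel([.442,-.0145,.111],81))
```

```text
[ 0.44464821 -0.01288881  0.13      ] [ 0.52709086 -0.02743097  0.095     ]
([-0.045, -0.064, 1.196], [-0.0, 0.01, 0.01])
```

Emit:
move_arm(
  motion=[
    [[-0.05, -0.05, 0.4], [0, 0, 0], 40],
    [[-0.05, -0.05, 0.8], [0, 0, 0], 40],
    [[-0.05, -0.05, 1.2], [0, 0, 0], 40],
    [[-0.05, -0.05, 1.2], [0, 0, 0], 40],
    [[-0.05, -0.05, 1.2], [0, 0, 0], 40],
  ],
)

```text
time_s: 3.3
eef_pos: [0.4425, -0.0138, 0.1109]
eef_rot: [0.001, 0.078, 0.997, -0.0]
wrist_force: [-0.7, 0.2, 0.9]
opening: 0.399
```

```bash
cat > arc.py <<'E'
from mv import *
# rows following an arc: centre c, radius r, list of polar angles(deg), lead mm, sign(+1 ccw), z, yaw list, grip
def arc(c,r,angs,lead,sg,z,yaws,g):
    o=monitor.get_obs(); print(o['time_s'],o['eef_pos'].round(4),o['wrist_force'].round(1),o['q'][5].round(2))
    for a,y in zip(angs,yaws):
        t=np.radians(a); rad=np.array([np.cos(t),np.sin(t)]); tan=sg*np.array([-rad[1],rad[0]])
        p=np.array(c)+r*rad+lead*tan; s,w=rel([*p,z],y,o); print([np.round(s,2).tolist(),np.round(w,2).tolist(),g])
E
python3 - <<'E'
from arc import *
A=[174,178,183,188,193,198,203,207,210,212]
arc((.533,-.029),.094,A,.0095,1,.111,[a-90 for a in A],40)
E
```

```text
3.3 [ 0.4425 -0.0138  0.1109] [-0.7  0.2  0.9] -1.71
[[0.03, -0.26, -0.0], [-0.0, 0.01, -0.37], 40]
[[0.01, -0.36, -0.0], [-0.0, 0.01, -0.87], 40]
[[-0.03, -0.5, -0.0], [-0.0, 0.01, -1.49], 40]
[[-0.08, -0.62, -0.0], [-0.0, 0.01, -2.12], 40]
[[-0.14, -0.75, -0.0], [-0.0, 0.01, -2.74], 40]
[[-0.2, -0.87, -0.0], [-0.0, 0.01, -3.37], 40]
[[-0.28, -0.98, -0.0], [-0.0, 0.01, -3.99], 40]
[[-0.35, -1.06, -0.0], [-0.01, 0.01, -4.49], 40]
[[-0.41, -1.12, -0.0], [-0.01, 0.01, -4.87], 40]
[[-0.45, -1.16, 0.0], [-0.01, 0.01, -5.12], 40]
```

Emit:
move_arm(
  motion=[
    [[0.03, -0.2, 0], [0, 0, -0.37], 40],
    [[0.01, -0.33, 0], [0, 0, -0.87], 40],
    [[-0.03, -0.48, 0], [0, 0, -1.49], 40],
    [[-0.08, -0.62, 0], [0, 0, -2.12], 40],
    [[-0.14, -0.75, 0], [0, 0, -2.74], 40],
    [[-0.2, -0.87, 0], [0, 0, -3.37], 40],
    [[-0.28, -0.98, 0], [0, 0, -3.99], 40],
    [[-0.35, -1.06, 0], [0, 0, -4.49], 40],
    [[-0.41, -1.12, 0], [0, 0, -4.87], 40],
    [[-0.45, -1.16, 0], [0, 0, -5.12], 40],
  ],
)

```text
time_s: 4.55
eef_pos: [0.4587, -0.0873, 0.1115]
eef_rot: [0.001, -0.276, 0.961, -0.001]
wrist_force: [-0.2, 0.8, 0.1]
opening: 0.396
```

Run:
```python
from arc import *
A=[214,216,217.5,219,220,221,222,223,224]
arc((.533,-.029),.094,A,.0095,1,.111,[A[i]-90 for i in range(9)],40)
viewer.camera('wrist'); o=monitor.get_obs(); print(o['eef_pos'],o['wrist_force'])
im=viewer.camera('wrist');cv2.imwrite('pics/w3.png',cv2.resize(im[160:460,120:520],(800,600)))
```

```text
4.55 [ 0.4587 -0.0873  0.1115] [-0.2  0.8  0.1] -2.57
[[-0.0, -0.04, 0.01], [-0.02, 0.01, -0.24], 40]
[[-0.01, -0.1, 0.01], [-0.02, 0.01, -0.49], 40]
[[-0.02, -0.14, 0.01], [-0.02, 0.01, -0.68], 40]
[[-0.03, -0.18, 0.01], [-0.02, 0.01, -0.87], 40]
[[-0.04, -0.21, 0.01], [-0.02, 0.01, -0.99], 40]
[[-0.04, -0.23, 0.01], [-0.02, 0.01, -1.12], 40]
[[-0.05, -0.26, 0.01], [-0.02, 0.01, -1.24], 40]
[[-0.06, -0.29, 0.01], [-0.02, 0.01, -1.37], 40]
[[-0.06, -0.31, 0.01], [-0.02, 0.01, -1.49], 40]
[ 0.45898906 -0.08755005  0.11152998] [-0.88263465 -0.00695983 -0.17827562]
```

View pics/w3.png

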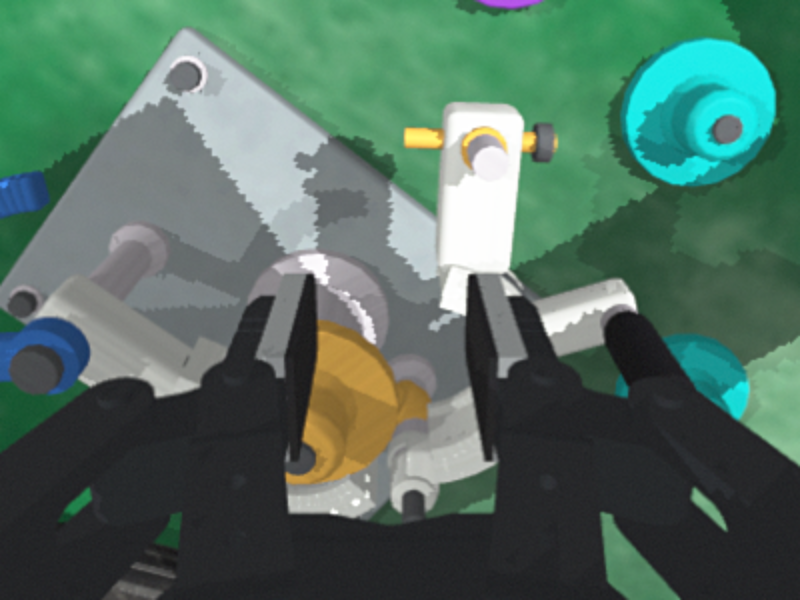

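Run:
```python
from mv import *
print(px2w('wrist',(431,324),.09),px2w('wrist',(450,347),.13),px2w('wrist',(326,400),.09))
print('pin',px2w('wrist',(364,237),.102))
o=monitor.get_obs();p=o['eef_pos']; print(w2px('wrist',[p,p-[0,0,.011],[.443,-.0135,.13],[.443,-.0135,.09]]))
im=viewer.camera('side'); cv2.imwrite('pics/s3.png',cv2.resize(im[100:300,220:460],(720,600),interpolation=cv2.INTER_CUBIC))
```

```text
[ 0.4461357  -0.01390595  0.09      ] [ 0.4395706  -0.02345458  0.13      ] [ 0.52665147 -0.03724733  0.09      ]
pin [ 0.42083944 -0.08206214  0.102     ]
[[316.31059739 296.95059945]
 [316.28598173 288.09987194]
 [461.32954092 361.33178804]
 [434.76195716 320.37392437]]
```

View pics/s3.png

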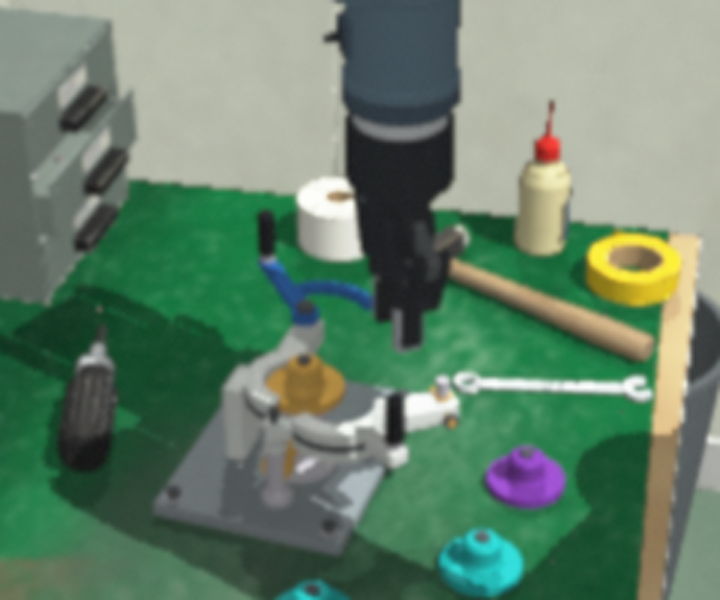

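Run:
```python
from mv import *
o=monitor.get_obs();p=o['eef_pos']; print(p,(w2px('side',[p,p+[0,0,-.008],[.443,-.0135,.13],[.443,-.0135,.09],[.43,-.086,.102]])-[220,100])*3)
print(o['q'])
import fit
d=fit.pts([0.529,-0.0789,-0.0962,0.9401,0.3558])
for k in('gript','knobt','piv','hinge'): print(k,(w2px('side',d[k])-[220,100])*3, (w2px('top',d[k])-[230,170])*3.75)
```

```text
[ 0.45838116 -0.08699055  0.11105311] [[395.72988468 354.98042784]
 [395.6451003  363.94042855]
 [397.57560151 393.45326098]
 [397.10436287 439.45990964]
 [433.35892301 370.2427762 ]]
[-4.42810903e-01  5.72130613e-02  1.96511605e+00  2.37157774e-05
  1.11702235e+00 -2.57125314e+00]
gript [[400.5785921  393.39675669]] [[325.16898812 371.11013409]]
knobt [[266.16702461 208.70175484]] [[604.89251266 178.0680063 ]]
piv [[304.83628386 305.7316149 ]] [[508.99606793 250.33583517]]
hinge [[277.80132985 411.76531594]] [[346.55911153 263.59743194]]
```

Run:
```python
from mv import *
o=monitor.get_obs();p=o['eef_pos']; M,d,E=K('wrist'); print('f',M[0,0],d.round(3))
q=o['eef_rot'];Rt=R.from_quat([q[1],q[2],q[3],q[0]]).as_matrix()
for dz in (.008,0,-.011,-.02,-.03):
  for s in(-1,1):
    P=p+Rt@np.array([0,s*.017,dz]); P2=p+Rt@np.array([0,s*.027,dz]); print(dz,s,((w2px('wrist',P)-[120,160])*2).round(),((w2px('side',P2)-[220,100])*3).round())
print(np.linalg.inv(E)@np.append(p,1), o['opening'])
print('pin0',px2w('wrist',(0,0),.1)[:0])
```

```text
f 344.6159392526391 [-0.033  0.     0.     0.     0.   ]
0.008 -1 [[329. 261.]] [[383. 345.]]
0.008 1 [[456. 261.]] [[409. 384.]]
0 -1 [[327. 274.]] [[383. 336.]]
0 1 [[459. 274.]] [[409. 375.]]
-0.011 -1 [[323. 294.]] [[383. 324.]]
-0.011 1 [[463. 294.]] [[409. 362.]]
-0.02 -1 [[319. 312.]] [[383. 313.]]
-0.02 1 [[467. 312.]] [[410. 352.]]
-0.03 -1 [[314. 334.]] [[383. 302.]]
-0.03 1 [[472. 334.]] [[410. 340.]]
[6.00514395e-04 2.53664523e-02 1.76967665e-01 1.00000000e+00] 0.39578774605162104
pin0 []
```

Run:
```python
from mv import *
print(rel([.443,-.0135,.135],81),rel([.443,-.0135,.088],81))
```

```text
([-0.431, 1.174, -0.401], [-0.01, 0.01, 5.12]) ([-0.43, 1.176, 0.383], [-0.01, 0.01, 5.12])
```

Emit:
move_arm(
  motion=[
    [[0, 0, -0.4], [0, 0, 0], 40],
    [[-0.2, 0.5, -0.4], [0, 0, 1.3], 40],
    [[-0.43, 1.0, -0.4], [0, 0, 2.6], 40],
    [[-0.43, 1.18, -0.4], [0, 0, 3.9], 40],
    [[-0.43, 1.18, -0.4], [0, 0, 5.12], 40],
    [[-0.43, 1.18, -0.4], [0, 0, 5.12], 40],
    [[-0.43, 1.18, -0.1], [0, 0, 5.12], 40],
    [[-0.43, 1.18, 0.1], [0, 0, 5.12], 40],
    [[-0.43, 1.18, 0.3], [0, 0, 5.12], 40],
    [[-0.43, 1.18, 0.3], [0, 0, 5.12], 40],
  ],
)

```text
time_s: 5.95
eef_pos: [0.441, -0.0127, 0.0908]
eef_rot: [-0.001, 0.078, 0.997, 0.0]
wrist_force: [-0.6, 0.4, -0.6]
opening: 0.397
```

Run:
```python
from mv import *
im=viewer.camera('side'); o=monitor.get_obs(); print(o['time_s'],o['eef_pos'],o['wrist_force'])
b=viewer.camera('wrist'); a=cv2.resize(im[130:290,270:430],(400,400),interpolation=cv2.INTER_CUBIC)
cv2.imwrite('pics/s4.png',np.hstack([a,cv2.resize(b[160:400,200:440],(400,400),interpolation=cv2.INTER_CUBIC)]))
```

```text
6.0 [ 0.44158606 -0.01283689  0.09144545] [-0.29278225  0.1131852   0.44447389]
```

View pics/s4.png

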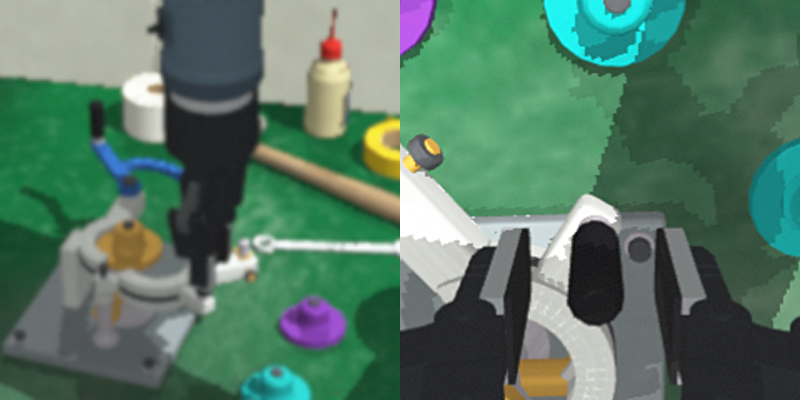

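Run:
```python
from arc import *
A=[174,178,183,188,193,198,203,207,210,212]
arc((.533,-.029),.094,A,.0095,1,.087,[a-90 for a in A],40)
```

```text
6.05 [ 0.442  -0.0129  0.0919] [ 1.4 -0.2  0.4] -1.71
[[0.02, -0.27, 0.08], [-0.0, -0.0, -0.37], 40]
[[-0.0, -0.38, 0.08], [-0.0, -0.0, -0.87], 40]
[[-0.04, -0.51, 0.08], [0.0, -0.0, -1.49], 40]
[[-0.09, -0.64, 0.08], [0.0, -0.0, -2.12], 40]
[[-0.15, -0.76, 0.08], [0.0, -0.0, -2.74], 40]
[[-0.22, -0.88, 0.08], [0.0, -0.0, -3.37], 40]
[[-0.3, -0.99, 0.08], [0.0, -0.0, -3.99], 40]
[[-0.36, -1.08, 0.08], [0.0, -0.0, -4.49], 40]
[[-0.42, -1.14, 0.08], [0.0, -0.0, -4.87], 40]
[[-0.46, -1.18, 0.08], [0.0, -0.0, -5.12], 40]
```

Emit:
move_arm(
  motion=[
    [[0, -0.08, 0.08], [0, 0, 0], 40],
    [[0.02, -0.16, 0.08], [0, 0, -0.3], 40],
    [[0.02, -0.22, 0.08], [0, 0, -0.5], 40],
    [[0.01, -0.28, 0.08], [0, 0, -0.7], 40],
    [[0, -0.34, 0.08], [0, 0, -0.9], 40],
    [[-0.03, -0.44, 0.08], [0, 0, -1.3], 40],
  ],
)

```text
time_s: 6.8
eef_pos: [0.4392, -0.0392, 0.0869]
eef_rot: [-0.0, -0.014, 1.0, 0.0]
wrist_force: [-1.4, 2.0, 0.8]
opening: 0.399
```

Run:
```python
from arc import *
A=[186,190,194,198,202,205,208,211,213,215]
arc((.533,-.029),.094,A,.0095,1,.087,[a-90 for a in A],40)
```

```text
6.8 [ 0.4392 -0.0392  0.0869] [-1.4  2.   0.8] -1.96
[[-0.02, -0.15, -0.0], [0.0, -0.01, -0.55], 40]
[[-0.04, -0.26, -0.0], [0.0, -0.01, -1.05], 40]
[[-0.07, -0.36, -0.0], [0.0, -0.01, -1.55], 40]
[[-0.11, -0.47, -0.0], [0.0, -0.01, -2.05], 40]
[[-0.16, -0.57, -0.0], [0.0, -0.01, -2.55], 40]
[[-0.19, -0.64, -0.0], [0.0, -0.0, -2.93], 40]
[[-0.24, -0.71, -0.0], [0.0, -0.0, -3.3], 40]
[[-0.28, -0.78, -0.0], [0.0, -0.0, -3.68], 40]
[[-0.31, -0.82, -0.0], [0.0, -0.0, -3.93], 40]
[[-0.35, -0.87, -0.0], [0.0, -0.0, -4.18], 40]
```

Emit:
move_arm(
  motion=[
    [[-0.02, -0.15, 0], [0, 0, -0.55], 40],
    [[-0.04, -0.26, 0], [0, 0, -1.05], 40],
    [[-0.07, -0.36, 0], [0, 0, -1.55], 40],
    [[-0.11, -0.47, 0], [0, 0, -2.05], 40],
    [[-0.16, -0.57, 0], [0, 0, -2.55], 40],
    [[-0.19, -0.64, 0], [0, 0, -2.93], 40],
    [[-0.24, -0.71, 0], [0, 0, -3.3], 40],
    [[-0.28, -0.78, 0], [0, 0, -3.68], 40],
    [[-0.31, -0.82, 0], [0, 0, -3.93], 40],
    [[-0.35, -0.87, 0], [0, 0, -4.1], 40],
  ],
)

```text
time_s: 8.05
eef_pos: [0.4614, -0.091, 0.0868]
eef_rot: [-0.001, -0.295, 0.955, 0.0]
wrist_force: [-1.6, 1.0, 0.9]
opening: 0.402
```

Run:
```python
from arc import *
A=[216,217,218,219,220,221,222,223,224,225]
arc((.533,-.029),.094,A,.0095,1,.087,[a-90 for a in A],40)
```

```text
8.05 [ 0.4614 -0.091   0.0868] [-1.6  1.   0.9] -2.62
[[-0.01, -0.02, -0.0], [0.01, -0.01, -0.21], 40]
[[-0.01, -0.05, -0.0], [0.01, -0.01, -0.33], 40]
[[-0.02, -0.08, -0.0], [0.01, -0.01, -0.46], 40]
[[-0.02, -0.1, -0.0], [0.01, -0.01, -0.58], 40]
[[-0.03, -0.13, -0.0], [0.01, -0.01, -0.71], 40]
[[-0.03, -0.16, -0.0], [0.01, -0.01, -0.83], 40]
[[-0.04, -0.19, -0.0], [0.01, -0.01, -0.96], 40]
[[-0.04, -0.21, -0.0], [0.01, -0.01, -1.08], 40]
[[-0.05, -0.24, -0.0], [0.01, -0.01, -1.21], 40]
[[-0.06, -0.26, -0.0], [0.01, -0.01, -1.33], 40]
```

Emit:
move_arm(
  motion=[
    [[0, -0.02, 0], [0, 0, -0.1], 40],
    [[-0.01, -0.04, 0], [0, 0, -0.2], 40],
    [[-0.01, -0.06, 0], [0, 0, -0.3], 40],
    [[-0.01, -0.08, 0], [0, 0, -0.4], 40],
  ],
)

```text
time_s: 8.55
eef_pos: [0.4651, -0.0944, 0.0869]
eef_rot: [0.0, -0.321, 0.947, 0.0]
wrist_force: [0.4, 2.2, -1.0]
opening: 0.403
```

Emit:
move_arm(
  motion=[
    [[0, -0.02, 0], [0, 0, -0.1], 40],
    [[-0.01, -0.04, 0], [0, 0, -0.2], 40],
    [[-0.01, -0.06, 0], [0, 0, -0.3], 40],
  ],
)

```text
time_s: 8.93
eef_pos: [0.4674, -0.0967, 0.0869]
eef_rot: [-0.0, -0.341, 0.94, 0.0]
wrist_force: [-3.5, 2.2, 1.3]
opening: 0.402
```

Emit:
move_arm(
  motion=[
    [[0, -0.02, 0], [0, 0, -0.1], 40],
    [[0, -0.04, 0], [0, 0, -0.1], 40],
  ],
)

```text
time_s: 9.18
eef_pos: [0.4691, -0.0988, 0.0869]
eef_rot: [-0.0, -0.347, 0.938, 0.0]
wrist_force: [-3.0, 3.1, -0.0]
opening: 0.395
```

Emit:
move_arm(
  motion=[
    [[0, -0.02, 0], [0, 0, -0.1], 40],
    [[0, -0.03, 0], [0, 0, -0.1], 40],
  ],
)

```text
time_s: 9.43
eef_pos: [0.4704, -0.1003, 0.0869]
eef_rot: [-0.0, -0.354, 0.935, 0.0]
wrist_force: [-2.7, 3.6, 0.3]
opening: 0.401
```

Emit:
move_arm(
  motion=[
    [[0, -0.015, 0], [0, 0, 0], 40],
    [[0, -0.025, 0], [0, 0, 0], 40],
  ],
)

```text
time_s: 9.68
eef_pos: [0.4713, -0.1014, 0.0869]
eef_rot: [-0.0, -0.354, 0.935, 0.0]
wrist_force: [-3.5, 1.6, -0.4]
opening: 0.398
```

Emit:
move_arm(
  motion=[
    [[0, -0.015, 0], [0, 0, 0], 40],
    [[0, -0.03, 0], [0, 0, 0], 40],
  ],
)

```text
time_s: 9.93
eef_pos: [0.4724, -0.1028, 0.0869]
eef_rot: [-0.0, -0.354, 0.935, -0.0]
wrist_force: [-3.5, 1.8, 0.7]
opening: 0.401
```

Emit:
move_arm(
  motion=[
    [[0, -0.015, 0], [0, 0, 0], 40],
    [[0, -0.025, 0], [0, 0, 0], 40],
  ],
)

```text
time_s: 10.18
eef_pos: [0.4731, -0.1036, 0.0869]
eef_rot: [-0.0, -0.354, 0.935, 0.0]
wrist_force: [-6.2, 2.6, 3.3]
opening: 0.402
```

Emit:
move_arm(
  motion=[
    [[0, -0.015, 0], [0, 0, 0], 40],
    [[0, -0.025, 0], [0, 0, 0], 40],
  ],
)

```text
time_s: 10.42
eef_pos: [0.4731, -0.1038, 0.0868]
eef_rot: [-0.001, -0.354, 0.935, 0.002]
wrist_force: [-9.5, 6.8, 7.3]
opening: 0.401
```

Emit:
move_arm(
  motion=[
    [[0, 0, 0], [0, 0, 0], 40],
    [[0, 0, 0], [0, 0, 0], 40],
  ],
)

```text
time_s: 10.68
eef_pos: [0.4731, -0.1038, 0.0868]
eef_rot: [-0.001, -0.354, 0.935, 0.002]
wrist_force: [-8.6, 5.2, 5.4]
opening: 0.396
```

Run:
```python
from mv import *
o=monitor.get_obs(); print(o['eef_pos'],o['wrist_force'],o['q'].round(2))
```

```text
[ 0.47313113 -0.10377991  0.08678148] [-8.58334698  5.24343956  5.43185179] [-0.46  0.14  1.93  0.    1.07 -2.76]
```

Emit:
move_arm(
  motion=[
    [[0, 0.05, 0], [0, 0, 0], 40],
    [[0, 0.17, 0], [0, 0, 0], 40],
    [[0, 0.17, 0], [0, 0, 0], 40],
    [[0, 0.17, -0.5], [0, 0, 0], 40],
    [[0, 0.17, -1.2], [0, 0, 0], 40],
    [[0, 0.17, -1.4], [0, 0, 0], 40],
    [[0, 0.17, -1.4], [0, 0, 0], 40],
    [[0, 0.17, -1.4], [0, 0, 0], 40],
  ],
)

```text
time_s: 11.68
eef_pos: [0.467, -0.0969, 0.1695]
eef_rot: [-0.001, -0.354, 0.935, 0.001]
wrist_force: [-0.4, 1.3, -1.2]
opening: 0.403
```

Run:
```python
from mv import *
im=viewer.camera('wrist'); s=viewer.camera('side');t=viewer.camera('top'); o=monitor.get_obs(); print(o['time_s'],o['eef_pos'],o['wrist_force'])
f=lambda i,sz:cv2.resize(i,sz,interpolation=cv2.INTER_CUBIC)
cv2.imwrite('pics/v5.png',np.vstack([np.hstack([f(im[180:480,60:460],(400,300)),f(s[130:280,240:440],(400,300))]),np.hstack([f(t[180:300,300:460],(400,300)),f(im,(400,300))])]))
import fit
p=[0.529,-0.0789,-0.0962,0,0.3558]; d=fit.pts(p)
print('pred shut grip top', w2px('wrist',d['gript'])-[60,180],'knob',d['knob'],rel([*d['knob'][:2],.18],34))
```

```text
11.825 [ 0.46702624 -0.09694799  0.16962734] [-0.9721088   0.6924241  -0.85259256]
pred shut grip top [[257.9681102   91.36233663]] knob [ 0.59135155 -0.22604957  0.122     ] ([-0.13, -2.984, -0.18], [0.01, -0.02, 12.18])
```

View pics/v5.png

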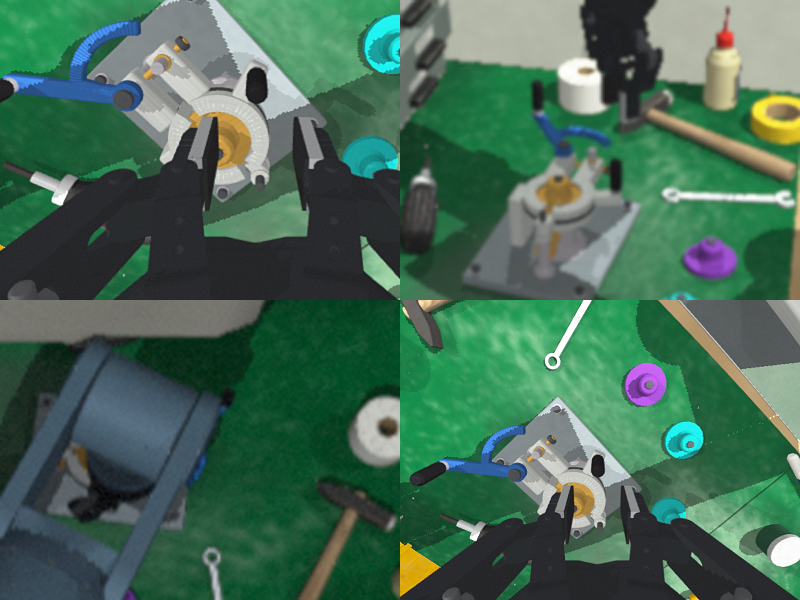

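Run:
```python
from mv import *
k=px2w('wrist',(30,281),.142);b=px2w('wrist',(64,270),.102);p=px2w('wrist',(187,277),.1); print(k,b,p, np.hypot(*(k-p)[:2]),np.hypot(*(b-p)[:2]))
```

```text
[ 0.58397326 -0.22475543  0.142     ] [ 0.59586662 -0.22568534  0.102     ] [ 0.54176599 -0.15522976  0.1       ] 0.08133432608525072 0.0888305494433367
```

Run:
```python
from mv import *
print(rel([.5905,-.2255,.17],34))
```

```text
([-0.125, -2.968, -0.013], [0.01, -0.02, 12.18])
```

Emit:
move_arm(
  motion=[
    [[0, -0.6, 0], [0, 0, 1.3], 40],
    [[-0.05, -1.2, 0], [0, 0, 2.6], 40],
    [[-0.1, -1.8, 0], [0, 0, 3.9], 40],
    [[-0.12, -2.4, 0], [0, 0, 5.2], 40],
    [[-0.12, -2.97, 0], [0, 0, 6.5], 40],
    [[-0.12, -2.97, 0], [0, 0, 7.8], 40],
    [[-0.12, -2.97, 0], [0, 0, 9.1], 40],
    [[-0.12, -2.97, 0], [0, 0, 10.4], 40],
    [[-0.12, -2.97, 0], [0, 0, 11.7], 40],
    [[-0.12, -2.97, 0], [0, 0, 12.18], 40],
  ],
)

```text
time_s: 13.08
eef_pos: [0.5907, -0.2259, 0.1697]
eef_rot: [-0.001, 0.471, 0.882, 0.0]
wrist_force: [-0.2, 0.2, 0.1]
opening: 0.401
```

Emit:
move_arm(
  motion=[
    [[0, 0, 0], [0, 0, 0], 40],
    [[0, 0, 0], [0, 0, 0], 40],
  ],
)

```text
time_s: 13.32
eef_pos: [0.5909, -0.226, 0.1704]
eef_rot: [-0.0, 0.469, 0.883, 0.0]
wrist_force: [0.3, 0.3, 0.4]
opening: 0.394
```

Run:
```python
from mv import *
im=viewer.camera('wrist'); o=monitor.get_obs(); print(o['time_s'],o['eef_pos'],o['wrist_force'])
cv2.imwrite('pics/w6.png',im[160:460,120:520])
# dark blob of knob: predicted px
for z in (.102,.142): print(w2px('wrist',[.5905,-.2255,z]).round()-[120,160])
print(rel([.5905,-.2255,.09],34))
```

```text
13.375 [ 0.59098537 -0.22602685  0.17054723] [-0.3186149  -0.06309186 -0.38918664]
[[196.  92.]]
[[196. 113.]]
([0.011, -0.001, 1.342], [-0.0, -0.0, 0.01])
```

View pics/w6.png

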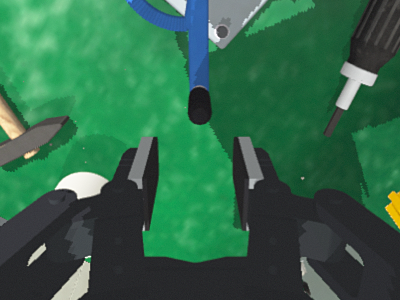

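Emit:
move_arm(
  motion=[
    [[0, 0.02, 0.4], [0, 0, 0], 40],
    [[0, 0.02, 0.8], [0, 0, 0], 40],
    [[0, 0.02, 1.1], [0, 0, 0], 40],
    [[0, 0.02, 1.34], [0, 0, 0], 40],
    [[0, 0.02, 1.34], [0, 0, 0], 40],
  ],
)

```text
time_s: 14.0
eef_pos: [0.5914, -0.225, 0.0893]
eef_rot: [-0.001, 0.47, 0.883, 0.0]
wrist_force: [0.4, -0.3, -0.4]
opening: 0.403
```

Run:
```python
from arc import *
A=[-58,-62,-67,-72,-77,-82,-87,-92,-95,-98]
arc((.543,-.1555),.085,A,.0095,-1,.09,[a+90 for a in A],40)
```

```text
14.0 [ 0.5914 -0.225   0.0893] [ 0.4 -0.3 -0.4] -1.14
[[0.0, -0.23, -0.01], [-0.01, -0.02, 0.25], 40]
[[0.02, -0.33, -0.01], [-0.01, -0.01, 0.75], 40]
[[0.05, -0.45, -0.01], [-0.01, -0.01, 1.37], 40]
[[0.09, -0.56, -0.01], [-0.01, -0.01, 2.0], 40]
[[0.15, -0.68, -0.01], [-0.01, -0.01, 2.62], 40]
[[0.21, -0.78, -0.01], [-0.01, -0.01, 3.25], 40]
[[0.28, -0.89, -0.01], [-0.01, -0.01, 3.87], 40]
[[0.36, -0.98, -0.01], [-0.01, -0.01, 4.5], 40]
[[0.41, -1.03, -0.01], [-0.01, -0.01, 4.87], 40]
[[0.46, -1.09, -0.01], [-0.01, -0.01, 5.25], 40]
```

Emit:
move_arm(
  motion=[
    [[0, -0.1, 0], [0, 0, 0.1], 40],
    [[0, -0.22, 0], [0, 0, 0.25], 40],
    [[0.02, -0.33, 0], [0, 0, 0.75], 40],
    [[0.05, -0.45, 0], [0, 0, 1.37], 40],
    [[0.09, -0.56, 0], [0, 0, 2.0], 40],
    [[0.12, -0.62, 0], [0, 0, 2.3], 40],
  ],
)

```text
time_s: 14.75
eef_pos: [0.5577, -0.2408, 0.0916]
eef_rot: [0.001, 0.606, 0.796, 0.0]
wrist_force: [3.9, 0.9, 0.6]
opening: 0.402
```

Run:
```python
from arc import *
A=[-77,-80,-83,-86,-89,-92,-94,-96,-98,-100]
arc((.543,-.1555),.085,A,.0095,-1,.09,[a+90 for a in A],40)
```

```text
14.75 [ 0.5577 -0.2408  0.0916] [3.9 0.9 0.6] -0.87
[[0.03, -0.08, 0.03], [0.01, 0.01, 0.31], 40]
[[0.04, -0.15, 0.03], [0.01, 0.01, 0.68], 40]
[[0.06, -0.22, 0.03], [0.01, 0.01, 1.06], 40]
[[0.08, -0.29, 0.03], [0.01, 0.01, 1.43], 40]
[[0.1, -0.36, 0.03], [0.01, 0.01, 1.81], 40]
[[0.13, -0.43, 0.03], [0.02, 0.01, 2.18], 40]
[[0.15, -0.48, 0.03], [0.02, 0.01, 2.43], 40]
[[0.18, -0.52, 0.03], [0.02, 0.01, 2.68], 40]
[[0.2, -0.57, 0.03], [0.02, 0.01, 2.93], 40]
[[0.22, -0.61, 0.03], [0.02, 0.01, 3.18], 40]
```

Emit:
move_arm(
  motion=[
    [[0.03, -0.08, 0], [0, 0, 0.31], 40],
    [[0.04, -0.15, 0], [0, 0, 0.68], 40],
    [[0.06, -0.22, 0], [0, 0, 1.06], 40],
    [[0.08, -0.29, 0], [0, 0, 1.43], 40],
    [[0.1, -0.36, 0], [0, 0, 1.81], 40],
    [[0.13, -0.43, 0], [0, 0, 2.18], 40],
    [[0.15, -0.48, 0], [0, 0, 2.43], 40],
  ],
)

```text
time_s: 15.62
eef_pos: [0.5277, -0.2398, 0.0916]
eef_rot: [0.001, 0.731, 0.682, 0.0]
wrist_force: [3.1, 1.0, 1.8]
opening: 0.396
```

Run:
```python
from arc import *
A=[-95,-96,-98,-100,-102,-104,-106,-108,-110,-112,-114,-116,-118,-120,-122,-124,-126]
arc((.543,-.1555),.085,A,.0095,-1,.09,[a+90 for a in A],40)
```

```text
15.625 [ 0.5277 -0.2398  0.0916] [3.1 1.  1.8] -0.56
[[0.01, -0.03, 0.03], [0.02, 0.01, 0.13], 40]
[[0.01, -0.05, 0.03], [0.02, 0.01, 0.26], 40]
[[0.02, -0.1, 0.03], [0.02, 0.01, 0.51], 40]
[[0.03, -0.15, 0.03], [0.02, 0.01, 0.76], 40]
[[0.04, -0.2, 0.03], [0.02, 0.01, 1.01], 40]
[[0.05, -0.25, 0.03], [0.02, 0.01, 1.26], 40]
[[0.07, -0.29, 0.03], [0.02, 0.01, 1.51], 40]
[[0.08, -0.34, 0.03], [0.02, 0.0, 1.76], 40]
[[0.1, -0.39, 0.03], [0.02, 0.0, 2.01], 40]
[[0.12, -0.43, 0.02], [0.02, 0.0, 2.26], 40]
[[0.14, -0.48, 0.02], [0.02, 0.0, 2.51], 40]
[[0.17, -0.52, 0.02], [0.02, 0.0, 2.76], 40]
[[0.19, -0.56, 0.02], [0.02, 0.0, 3.01], 40]
[[0.22, -0.61, 0.02], [0.02, 0.0, 3.26], 40]
[[0.24, -0.65, 0.02], [0.02, 0.0, 3.51], 40]
[[0.27, -0.69, 0.02], [0.02, 0.0, 3.76], 40]
[[0.3, -0.73, 0.02], [0.02, 0.0, 4.01], 40]
```

Emit:
move_arm(
  motion=[
    [[0, -0.03, 0], [0, 0, 0.13], 40],
    [[0.01, -0.05, 0], [0, 0, 0.26], 40],
    [[0.01, -0.08, 0], [0, 0, 0.4], 40],
    [[0.02, -0.1, 0], [0, 0, 0.5], 40],
  ],
)

```text
time_s: 16.12
eef_pos: [0.5212, -0.2382, 0.0907]
eef_rot: [0.0, 0.754, 0.657, -0.0]
wrist_force: [3.5, -2.4, 1.2]
opening: 0.398
```

Emit:
move_arm(
  motion=[
    [[0, -0.03, 0], [0, 0, 0.13], 40],
    [[0.005, -0.05, 0], [0, 0, 0.26], 40],
    [[0.01, -0.08, 0], [0, 0, 0.4], 40],
    [[0.015, -0.1, 0], [0, 0, 0.5], 40],
  ],
)

```text
time_s: 16.62
eef_pos: [0.5152, -0.2361, 0.0905]
eef_rot: [0.0, 0.777, 0.63, -0.0]
wrist_force: [2.3, -3.2, 0.6]
opening: 0.401
```

Emit:
move_arm(
  motion=[
    [[0, -0.03, 0], [0, 0, 0.13], 40],
    [[0.01, -0.05, 0], [0, 0, 0.26], 40],
    [[0.01, -0.08, 0], [0, 0, 0.4], 40],
    [[0.02, -0.1, 0], [0, 0, 0.55], 40],
  ],
)

```text
time_s: 17.12
eef_pos: [0.5095, -0.2336, 0.0905]
eef_rot: [-0.0, 0.8, 0.6, -0.0]
wrist_force: [3.0, -3.0, 0.6]
opening: 0.396
```

Emit:
move_arm(
  motion=[
    [[0, -0.03, 0], [0, 0, 0.13], 40],
    [[0.005, -0.05, 0], [0, 0, 0.26], 40],
    [[0.01, -0.08, 0], [0, 0, 0.4], 40],
    [[0.015, -0.1, 0], [0, 0, 0.5], 40],
  ],
)

```text
time_s: 17.62
eef_pos: [0.5041, -0.231, 0.0905]
eef_rot: [-0.0, 0.821, 0.571, -0.0]
wrist_force: [2.9, -2.0, 1.4]
opening: 0.399
```

Run:
```python
from arc import *
A=[-108,-110,-112,-114,-116,-118,-120,-122,-124,-126]
arc((.543,-.1555),.085,A,.0095,-1,.09,[a+90 for a in A],40)
```

```text
17.625 [ 0.5041 -0.231   0.0905] [ 2.9 -2.   1.4] -0.29
[[-0.02, 0.07, 0.01], [-0.0, -0.0, -0.29], 40]
[[-0.01, 0.02, 0.01], [-0.0, -0.0, -0.04], 40]
[[-0.01, -0.03, 0.01], [-0.0, -0.0, 0.21], 40]
[[0.0, -0.08, 0.01], [-0.0, -0.0, 0.46], 40]
[[0.01, -0.13, 0.01], [-0.0, -0.0, 0.71], 40]
[[0.02, -0.18, 0.01], [-0.0, -0.0, 0.96], 40]
[[0.04, -0.22, 0.01], [-0.0, -0.0, 1.21], 40]
[[0.05, -0.27, 0.01], [-0.0, -0.0, 1.46], 40]
[[0.07, -0.32, 0.01], [-0.0, -0.0, 1.71], 40]
[[0.08, -0.36, 0.01], [-0.0, -0.0, 1.96], 40]
```

Emit:
move_arm(
  motion=[
    [[0, -0.03, 0], [0, 0, 0.13], 40],
    [[0, -0.05, 0], [0, 0, 0.26], 40],
    [[0, -0.08, 0], [0, 0, 0.4], 40],
    [[0.005, -0.1, 0], [0, 0, 0.55], 40],
  ],
)

```text
time_s: 18.12
eef_pos: [0.4985, -0.2283, 0.0904]
eef_rot: [-0.0, 0.842, 0.539, 0.0]
wrist_force: [4.5, 1.0, 0.7]
opening: 0.401
```

Emit:
move_arm(
  motion=[
    [[0, -0.03, 0], [0, 0, 0.13], 40],
    [[0.005, -0.05, 0], [0, 0, 0.26], 40],
    [[0.01, -0.08, 0], [0, 0, 0.4], 40],
    [[0.015, -0.1, 0], [0, 0, 0.5], 40],
  ],
)

```text
time_s: 18.62
eef_pos: [0.4934, -0.2254, 0.0905]
eef_rot: [-0.0, 0.86, 0.51, -0.0]
wrist_force: [3.4, 0.2, -0.7]
opening: 0.402
```

Emit:
move_arm(
  motion=[
    [[0, -0.03, 0], [0, 0, 0.13], 40],
    [[0.005, -0.05, 0], [0, 0, 0.26], 40],
    [[0.01, -0.08, 0], [0, 0, 0.4], 40],
  ],
)

```text
time_s: 19.0
eef_pos: [0.4896, -0.2226, 0.0906]
eef_rot: [0.0, 0.874, 0.485, -0.0]
wrist_force: [4.0, 0.1, -0.2]
opening: 0.397
```

Emit:
move_arm(
  motion=[
    [[0, -0.03, 0], [0, 0, 0.13], 40],
    [[0.005, -0.05, 0], [0, 0, 0.26], 40],
    [[0.01, -0.08, 0], [0, 0, 0.4], 40],
  ],
)

```text
time_s: 19.38
eef_pos: [0.4859, -0.2196, 0.0906]
eef_rot: [0.0, 0.888, 0.461, -0.0]
wrist_force: [3.3, 0.9, -1.3]
opening: 0.401
```

Emit:
move_arm(
  motion=[
    [[0, -0.03, 0], [0, 0, 0.13], 40],
    [[0.005, -0.05, 0], [0, 0, 0.26], 40],
    [[0.01, -0.08, 0], [0, 0, 0.4], 40],
  ],
)

```text
time_s: 19.75
eef_pos: [0.4828, -0.2166, 0.0906]
eef_rot: [0.001, 0.9, 0.436, 0.0]
wrist_force: [7.0, -0.9, -4.5]
opening: 0.401
```

Emit:
move_arm(
  motion=[
    [[0, -0.03, 0], [0, 0, 0.13], 40],
    [[0.005, -0.05, 0], [0, 0, 0.26], 40],
    [[0.01, -0.08, 0], [0, 0, 0.4], 40],
  ],
)

```text
time_s: 20.12
eef_pos: [0.4799, -0.2136, 0.0907]
eef_rot: [0.001, 0.912, 0.41, 0.001]
wrist_force: [8.9, -3.2, -5.5]
opening: 0.4
```

Emit:
move_arm(
  motion=[
    [[0, -0.01, 0], [0, 0, 0.05], 40],
    [[0, -0.02, 0], [0, 0, 0.1], 40],
  ],
)

```text
time_s: 20.38
eef_pos: [0.4793, -0.2129, 0.0908]
eef_rot: [0.001, 0.915, 0.404, 0.001]
wrist_force: [9.9, -2.5, -5.1]
opening: 0.401
```

Emit:
move_arm(
  motion=[
    [[0, -0.01, 0], [0, 0, 0.05], 40],
    [[0, -0.02, 0], [0, 0, 0.1], 40],
  ],
)

```text
time_s: 20.62
eef_pos: [0.4785, -0.2121, 0.0908]
eef_rot: [0.001, 0.917, 0.398, 0.001]
wrist_force: [10.0, -2.2, -7.1]
opening: 0.4
```

Emit:
move_arm(
  motion=[
    [[0, -0.01, 0], [0, 0, 0.05], 40],
    [[0, -0.02, 0], [0, 0, 0.1], 40],
  ],
)

```text
time_s: 20.88
eef_pos: [0.4775, -0.2112, 0.0909]
eef_rot: [0.001, 0.92, 0.391, 0.001]
wrist_force: [7.7, -2.0, -4.8]
opening: 0.398
```

Emit:
move_arm(
  motion=[
    [[0, -0.01, 0], [0, 0, 0.05], 40],
    [[0, -0.02, 0], [0, 0, 0.1], 40],
  ],
)

```text
time_s: 21.12
eef_pos: [0.4771, -0.2106, 0.0909]
eef_rot: [0.002, 0.923, 0.385, 0.001]
wrist_force: [12.1, -3.6, -8.1]
opening: 0.402
```

Emit:
move_arm(
  motion=[
    [[0, 0, 0], [0, 0, 0], 40],
  ],
)

```text
time_s: 21.25
eef_pos: [0.4771, -0.2106, 0.0909]
eef_rot: [0.002, 0.923, 0.385, 0.001]
wrist_force: [10.9, -2.5, -7.4]
opening: 0.403
```

Emit:
move_arm(
  motion=[
    [[0, 0, 0], [0, 0, 0], 40],
  ],
)

```text
time_s: 21.38
eef_pos: [0.4771, -0.2106, 0.0909]
eef_rot: [0.002, 0.923, 0.385, 0.001]
wrist_force: [11.0, -2.6, -6.4]
opening: 0.4
```

Emit:
move_arm(
  motion=[
    [[0, -0.01, 0], [0, 0, 0.05], 40],
    [[0, -0.02, 0], [0, 0, 0.08], 40],
  ],
)

```text
time_s: 21.62
eef_pos: [0.4763, -0.2098, 0.091]
eef_rot: [0.002, 0.925, 0.38, 0.001]
wrist_force: [11.0, -3.8, -6.1]
opening: 0.401
```

Emit:
move_arm(
  motion=[
    [[0, 0, 0], [0, 0, 0], 40],
  ],
)

```text
time_s: 21.75
eef_pos: [0.4762, -0.2098, 0.091]
eef_rot: [0.002, 0.925, 0.38, 0.001]
wrist_force: [10.9, -2.9, -4.7]
opening: 0.402
```

Emit:
move_arm(
  motion=[
    [[0, -0.01, 0], [0, 0, 0.05], 40],
    [[0, -0.02, 0], [0, 0, 0.08], 40],
  ],
)

```text
time_s: 22.0
eef_pos: [0.4757, -0.2092, 0.0911]
eef_rot: [0.002, 0.927, 0.375, 0.002]
wrist_force: [11.1, -4.2, -8.2]
opening: 0.399
```

Emit:
move_arm(
  motion=[
    [[0, 0, 0], [0, 0, 0], 40],
  ],
)

```text
time_s: 22.12
eef_pos: [0.4756, -0.2091, 0.091]
eef_rot: [0.002, 0.927, 0.375, 0.002]
wrist_force: [11.4, -3.2, -7.0]
opening: 0.401
```

Emit:
move_arm(
  motion=[
    [[0, -0.01, 0], [0, 0, 0.05], 40],
    [[0, -0.02, 0], [0, 0, 0.08], 40],
  ],
)

```text
time_s: 22.38
eef_pos: [0.4752, -0.2086, 0.091]
eef_rot: [0.002, 0.929, 0.369, 0.002]
wrist_force: [12.7, -5.0, -8.2]
opening: 0.395
```

Emit:
move_arm(
  motion=[
    [[0, 0, 0], [0, 0, 0], 40],
  ],
)

```text
time_s: 22.5
eef_pos: [0.475, -0.2084, 0.0911]
eef_rot: [0.002, 0.929, 0.37, 0.002]
wrist_force: [11.7, -4.4, -8.1]
opening: 0.4
```

Emit:
move_arm(
  motion=[
    [[0, 0.05, 0], [0, 0, 0], 40],
    [[0, 0.1, 0], [0, 0, 0], 40],
    [[0, 0.18, 0], [0, 0, 0], 40],
    [[0, 0.18, 0], [0, 0, 0], 40],
  ],
)

```text
time_s: 23.0
eef_pos: [0.4801, -0.215, 0.0904]
eef_rot: [-0.0, 0.929, 0.37, -0.0]
wrist_force: [-0.3, -0.4, 0.1]
opening: 0.401
```

Emit:
move_arm(
  motion=[
    [[0, 0, -0.4], [0, 0, 0], 40],
    [[0, 0, -0.9], [0, 0, 0], 40],
    [[0, 0, -1.5], [0, 0, 0], 40],
    [[0, 0, -1.8], [0, 0, 0], 40],
    [[0, 0, -1.8], [0, 0, 0], 40],
  ],
)

```text
time_s: 23.62
eef_pos: [0.4809, -0.2153, 0.1996]
eef_rot: [0.001, 0.929, 0.37, 0.001]
wrist_force: [1.5, -0.1, -0.4]
opening: 0.398
```

Run:
```python
from mv import *
im=viewer.camera('wrist'); s=viewer.camera('side'); o=monitor.get_obs(); print(o['time_s'],o['eef_pos'],o['wrist_force'])
f=lambda i,sz:cv2.resize(i,sz,interpolation=cv2.INTER_CUBIC)
cv2.imwrite('pics/v7.png',np.hstack([f(im,(400,300)),f(s[130:280,240:440],(400,300))]))
```

```text
23.725 [ 0.47966774 -0.21443678  0.19725021] [-0.6227794   0.59689414 -0.08336306]
```

View pics/v7.png

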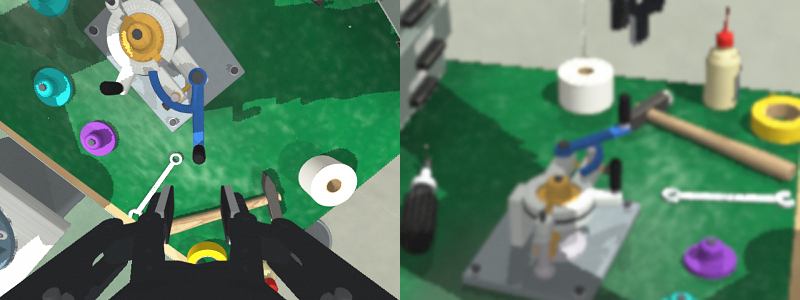

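The last picture shows the ring shut, the hook round the pin and the gripper clear of everything. I'm handing the job in.

```bash
python3 -c "
from h import *
print(workorder.hand_in())"
```

```text
the job is handed in; nothing more can be done
None
```

I swung the ring half shut, drew the hook lever tight over the catch pin, let go and handed the job in at about 24 s. No verdict was reported.

- **Closing the ring:** It seated with about 10–12 N horizontal at the grip. The shut grip then stood within about 6 pixels of where I predicted it in the wrist picture.
- **Tightening the lever:** I stopped when the knob pushed back with about 11.5–12.5 N along its travel, at a lever angle of roughly 1.7 rad. The largest horizontal reading was 13.6 N, under the 15 N limit. The wrist also read up to 8 N vertically, which would bring the total just over 15 N.
- **Last checks:** After backing off, the wrist force was about zero. The final picture shows the ring shut, the cap looking in line, the hook round the pin, the gripper clear and the bystanders in view unmoved.
- **What went wrong:** The first attempt at closing the ring passed over the grip without touching it. With the jaws 40 % open, the fingertips sat about 22 mm higher than I had assumed. I lowered the tool and repeated it.
- **Not measured:** I could not read the pull on the pin, the exact cap offset or the exact hinge angle directly. I judged those from forces and pictures only.

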